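# Turn the upside-down tray over on the drop-leaf shelf

## Task

The little wooden tray on the shelf was left upside down to drain. Slide it flat a few centimetres out past the shelf's front edge so that you can get under it, turn it over so that its dished side faces up, lay it down gently without dropping it, and push it back until no part of it hangs over the edge. Leave the other things on the shelf where they are, and do not let the tray fall off.

Things in the scene. Friction and masses are not known exactly. Their poses are not given: they have to be found in the camera images.
- shelf: Fixed walnut shelf, 1000 mm wide (y), 300 mm deep (x), 20 mm thick, its top 100 to 150 mm above the robot's counter, open space below. Origin: middle of the front edge (nearest the robot) at top-face height; x points from that edge to the wall, y along it, z up. A back board 300 mm behind the front edge rises 55 mm above the top. Position, height and yaw (up to 0.1 rad) vary.
- tray: Light-wood tray, 130 mm deep (x), 160 mm wide (y), 15 mm thick, about 200 g. One face is plain; the other is dished 5 mm inside a flat lip 18 mm wide. Starts lip down, plain face up, within 0.3 rad of square to the shelf. Origin: centre of the rectangle in the plane of the lip's rim (15 mm above the shelf when right way up); z points out of the plain face (up at the start).
- tray_center (a point): Centre of the tray's solid, 7.5 mm from both faces. Too wide to span with a gripper, the tray slides on the shelf when pushed at an edge; with its front edge (nearest the robot) overhanging up to 50 mm it still lies stably, and lifting that edge tips it up about its far edge.
- egg_cup: Bystander, leave it where it is: green silicone egg cup, 48 mm across, 52 mm high, beside the tray (about 155 mm from the tray's centre); origin centre of its foot.
- spoon: Bystander, leave it where it is: white porcelain soup spoon lying roughly front to back beside the tray on the side away from the egg cup (they may be swapped), 125 mm long, 46 mm wide, 19 mm high; origin about mid-length, on the shelf.
- egg_cooker: Bystander, leave it where it is: red plastic egg cooker with clear dome and a press button, 152 mm across, 140 mm high, at one end of the shelf; origin centre of its underside.
- pan_lid: Bystander, leave it where it is: stainless steel saucepan lid with a black knob, 152 mm across, 46 mm high, at the other end of the shelf; origin centre of its underside.
- soy_bottle: Bystander, leave it where it is: closed glass soy bottle, 48 mm across, 150 mm high, near the back board to one side; origin centre of its underside.
- salt_jar: Bystander, leave it where it is: glass salt jar with a steel cap, 50 mm across, 70 mm high, near the back board to the other side; origin centre of its underside.
- tray_corner0 (a point): Corner of the tray's outline at its -x -y end (65 mm and 80 mm from the tray's origin along its x and y), in the plane of the lip's rim.
- tray_corner1 (a point): Corner of the tray's outline at its -x +y end (65 mm and 80 mm from the tray's origin along its x and y), in the plane of the lip's rim.
- tray_corner2 (a point): Corner of the tray's outline at its +x +y end (65 mm and 80 mm from the tray's origin along its x and y), in the plane of the lip's rim.
- tray_corner3 (a point): Corner of the tray's outline at its +x -y end (65 mm and 80 mm from the tray's origin along its x and y), in the plane of the lip's rim.
There are look-alikes about, which are no part of the job. Of the things that look like the tray, the middle-sized one is meant.

How it is judged:
By the outcome, as a careful person would: the job done as asked, in the order asked, and still so for the second after the job is handed in, with the robot touching nothing.
It also fails if it takes over 72 s, if anything falls off the work surface, if the arm or the gripper's body presses on something with over 40 N, if the wrist force passes 120 N, or if a joint passes its speed limit or range.

## Robot

A 6-joint arm with a two-finger parallel gripper is mounted at the origin on the work surface. World frame = base frame: x ahead of the robot, y to its left, z up, the work surface at z = 0. Lengths are in m, angles in degrees, forces in N, time in s.
With the tool pointing down it reaches from about 0.25 to 0.725 m from the base axis. Payload 9.7 kg.
Tool frame: the origin (TCP) lies at the very end of the fingers, on their centre line; the grasp point (between the pads) lies 19 mm behind it; y points along the fingers, x is the direction in which the jaws open and shut, and the axes are right-handed (so a half turn about y gives the same grasp; the last joint's range is limited). The gripper opens to 85 mm and grips with 20 to 120 N. Pads are 22 mm wide; open, the fingers measure 114 mm over their backs; the gripper's body (76 mm by 85 mm) begins 54 mm behind the grasp point. The pads swing forward as they close: fully open they stand 13 mm farther back than shut.
Start: joints at [63.312, 4.979, 10.078, 95.1, 0, 90], TCP at [0.247, 0.491, 0.231] pointing down, gripper open.
Joint ranges: [-179.16, 179.16], [-48.56, 103.87], [-65.8, 70.77], [-126.05, 130.52], [-82.76, 87.17], [-180, 180]. Speed limits (degrees/s): [127.2, 127.2, 147.25, 180, 180, 180].

## Interface

Orientations are given as [roll, pitch, yaw] about the fixed x, y, z axes, in that order (R = Rz(yaw) Ry(pitch) Rx(roll)).
In Python, from workcell import bot gives the robot as it stands.
- The arm moves only by the shell command python3 -m jog 'ROWS' [FORCE]. ROWS is JSON, a list of rows, each a list of 7 numbers: the closure, from 0 (fully open) to 1 (shut), then the shift along the world's x, y, z in units of 25 mm (1.0 is 25 mm), then the turn, a rotation vector about the world's x, y, z in units of 5 degrees (1.0 is 5 degrees). A call has 1 to 5 rows; each row is the pose to reach, as a shift and turn from the pose commanded when the call began; what a row does not reach only later rows make up. A row lasts 1/10 s, in which the tool goes at most 50 mm and 8.59 degrees, less where a joint would pass 70% of its speed; a pose out of reach is approached as far as the arm can. A call with a gripper value outside its range is refused whole. The fingers move at their own pace and stop on an object; FORCE is the grip in N (left out, the last holds). Time passes only in rows, so rows that repeat a pose let the fingers close. It gives the time, the measured TCP pose, the force and the opening at its end, in the units of the state.
- bot.get_obs(): the state, without advancing time (a new reading comes with each control period).
- bot.camera(name): name is "scene" or "side" or "wrist"; returns (picture, depth): 400x640x3 uint8, red, green, blue; 400x640 float32, m along the optical axis (not along the pixel's ray), 0 where there is no reading.
- bot.camera_model(name): a dict with "fx", "fy", "cx", "cy" (pixels), "rvec" (rotation vector, rad) and "tvec" (3), from world to camera coordinates, as OpenCV has them; the wrist camera has in their place "tool_from_camera" (4x4, takes a point from camera to tool coordinates, whose origin is the TCP and whose axes are the tool frame's). Camera axes: x right, y down, z forward; pixel columns grow to the right and rows downward; lengths in m; the calibration is good to about 2 mm. A picture is of the moment at which its call begins: read the wrist's pose just before it. camera_model takes no time and is no camera call.
- bot.job_done(): hands the job in, once; it reports no verdict.
Trained networks look in the newest picture that a camera, given by its name, has taken for a name from the list of things; names that differ only in an ending like _2 or _b are one class to them, and where a whole thing is asked for, a point or a joint stands for the part that bears it (a point fixed in the world has none). Each returns a list of dicts, best first, with "conf" (0 to 1); they miss things now and then, are a little off and sometimes report something else, mostly with a low value. They report only what shows in the picture. A call takes as long as a camera call. They do not tell look-alikes from the thing itself.
- bot.regions_of(camera, label): "pixels" (400x640 bool, what is visible of it) and "point" ([row, column] in pixels, amid what is visible of it).
The state is a dict: "time": time; "q": joint angles; "qd": joint speeds; "joint_efforts": joint torques, N m; "ee_pos": TCP position; "tcp_rot": TCP orientation; "wrist_force": force on the tool from outside, world axes, zero at the start; "torque": the same for the moment, N m; "opening": finger opening in m.
Only numpy, scipy, OpenCV 4.12 (cv2) and the standard library are available. Lean on these libraries where they do the work, as an engineer would, in place of code of your own. Each camera call takes 0.05 s, during which the arm holds its last target. There are 200 camera calls.

## Working session

There is one attempt and no reset: what is moved stays moved. The work goes in short steps, Python scripts to look and compute and a shell command to move; the robot and the scene stay as the last step left them, time stands still between calls to the robot, and variables do not carry over. Pictures are saved under pics/ and viewed, about 8 in all and at most 12, crops included, and the job is handed in when it is done.

```bash
mkdir -p pics; cat > h.py <<'E'
import numpy as np, cv2
from workcell import bot
from scipy.spatial.transform import Rotation as Ro
def cloud(cam):
    o=bot.get_obs(); im,d=bot.camera(cam); m=bot.camera_model(cam)
    v,u=np.mgrid[0:400,0:640]
    P=np.stack([(u-m['cx'])/m['fx']*d,(v-m['cy'])/m['fy']*d,d],-1)
    if cam=='wrist':
        T=np.array(m['tool_from_camera']); P=P@T[:3,:3].T+T[:3,3]
        R=Ro.from_euler('xyz',o['tcp_rot'],degrees=True).as_matrix()
        P=P@R.T+np.array(o['ee_pos'])
    else:
        R=cv2.Rodrigues(np.array(m['rvec'],float))[0]; P=(P-np.array(m['tvec']).ravel())@R
    P[d==0]=np.nan
    return im,P
def save(im,n): cv2.imwrite('pics/'+n+'.png',im[...,::-1])
E
python3 - <<'E'
from h import *
print(bot.get_obs())
ims=[]
for c in['scene','side']:
    im,P=cloud(c); np.savez(c,im=im,P=P); ims.append(im)
    for l in['tray','egg_cup','spoon','egg_cooker','pan_lid','soy_bottle','salt_jar','shelf']:
        for r in bot.regions_of(c,l)[:4]:
            p=P[r['pixels']]; p=p[~np.isnan(p[:,0])]
            print(c,l,round(r['conf'],2),r['point'],r['pixels'].sum(),np.round(np.median(p,0),3) if len(p) else '',np.round(np.percentile(p,[2,98],0),3).tolist() if len(p) else '')
save(ims[0],'a');save(ims[1],'b')
E
```

```text
{'time': 0.0, 'q': array([6.33125377e+01, 5.01266512e+00, 1.00336009e+01, 9.51015917e+01,
       8.45782849e-04, 9.00008678e+01]), 'qd': array([-0.00358203, -0.06100506, -0.01939654,  0.0447698 ,  0.03273622,
        0.00499136]), 'joint_efforts': array([-3.73099247e-04, -5.20387316e+01,  4.64804649e+01,  1.61461055e-02,
       -1.18461588e-05, -8.06910293e-06]), 'ee_pos': array([0.24690282, 0.49118872, 0.23056043]), 'tcp_rot': array([-8.99991554e+01,  8.06560095e-02,  6.33116698e+01]), 'wrist_force': array([-0.04764761,  0.17174341, -0.27366167]), 'torque': array([-0.02194228, -0.02143128, -0.06695837]), 'opening': 0.08590351789942198}
scene tray 0.95 [218.0, 278.2] 2339 [ 0.61  -0.131  0.144] [[0.537, -0.202, 0.132], [0.663, -0.046, 0.147]]
scene tray 0.63 [223.5, 202.8] 51 [ 0.329 -0.206  0.01 ] [[0.307, -0.272, -0.001], [0.492, -0.182, 0.13]]
scene tray 0.58 [163.0, 310.6] 1412 [0.277 0.258 0.021] [[0.173, 0.141, 0.007], [0.338, 0.391, 0.026]]
scene egg_cup 0.57 [233.3, 226.1] 370 [ 0.606 -0.269  0.169] [[0.515, -0.343, 0.129], [0.729, -0.23, 0.279]]
scene spoon 0.73 [200.2, 332.
[... 1090 characters left out ...]
 0.144] [[0.531, -0.202, 0.13], [0.659, -0.045, 0.147]]
side egg_cup 0.84 [268.2, 392.4] 532 [ 0.597 -0.273  0.162] [[0.575, -0.296, 0.131], [0.617, -0.253, 0.182]]
side spoon 0.79 [182.1, 352.9] 312 [0.624 0.035 0.141] [[0.541, 0.011, 0.129], [0.657, 0.055, 0.149]]
side egg_cooker 0.93 [111.0, 305.3] 2001 [0.582 0.301 0.209] [[0.522, 0.274, 0.142], [0.653, 0.361, 0.26]]
side pan_lid 0.88 [347.2, 449.2] 4769 [ 0.619 -0.463  0.144] [[0.559, -0.522, 0.132], [0.693, -0.388, 0.174]]
side soy_bottle 0.91 [271.7, 465.4] 1197 [ 0.712 -0.359  0.212] [[0.699, -0.373, 0.134], [0.736, -0.335, 0.279]]
side salt_jar 0.76 [131.3, 354.9] 387 [0.695 0.209 0.175] [[0.678, 0.199, 0.134], [0.72, 0.239, 0.201]]
```

View pics/a.png

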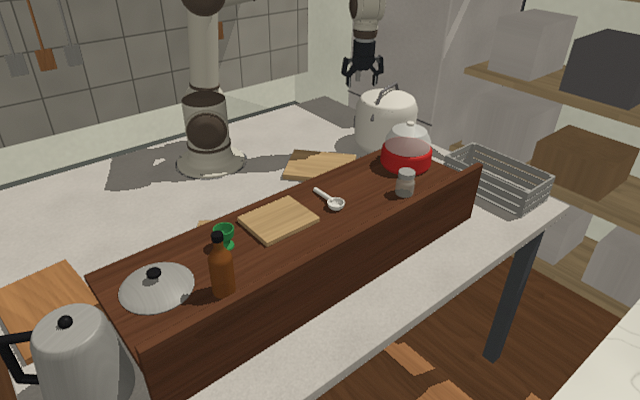

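View pics/b.png

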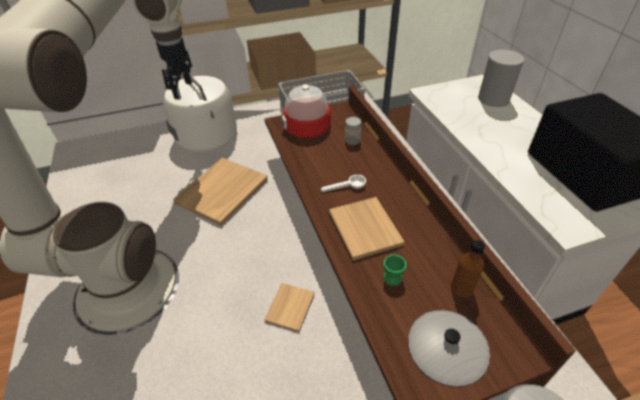

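Scene view: the robot, and the shelf with lid (155,290), bottle (221,269), egg cup (224,235), tray (278,218), spoon (332,200), jar (404,182) and cooker (408,150). There are three tray look-alikes in the side view: a large board on the counter at (221,191), a small one on the counter at (290,305), and one on the shelf at (366,228). The shelf one is middle-sized and lies on the shelf, so it fits. I'll measure it and confirm with a crop.

```bash
python3 - <<'E'
from h import *
for c in['scene','side']:
    D=np.load(c+'.npz'); P=D['P']; bot.camera(c)
    for r in bot.regions_of(c,'tray')[:3]:
        m=r['pixels']; p=P[m]; p=p[~np.isnan(p[:,0])]
        zt=np.percentile(p[:,2],90); t=p[abs(p[:,2]-zt)<.006]
        if len(t)<300: continue
        print(c,'tray',np.round(cv2.minAreaRect((t[:,:2]*1000).astype(np.float32)),1) if 0 else cv2.minAreaRect((t[:,:2]*1000).astype(np.float32)), t[:,2].mean().round(4), np.round(cv2.boxPoints(cv2.minAreaRect((t[:,:2]*1000).astype(np.float32)))).tolist())
    # shelf top
    s=P.reshape(-1,3); s=s[~np.isnan(s[:,0])]
    top=s[(abs(s[:,2]-.131)<.006)&(s[:,0]>.42)&(s[:,0]<.85)&(abs(s[:,1]+.1)<.6)]
    print('top z',np.median(top[:,2]))
    e=[]
    for y in np.arange(-.5,.32,.03):
        q=top[abs(top[:,1]-y)<.015]
        if len(q)>10: e.append((y,np.percentile(q[:,0],.5),np.percentile(q[:,0],99)))
    e=np.array(e); print(np.round(e[::3],3).tolist()); k=np.polyfit(e[:,0],e[:,1],1);
    for _ in range(3):
        ok=abs(e[:,1]-np.polyval(k,e[:,0]))<.006; k=np.polyfit(e[ok,0],e[ok,1],1) if ok.sum()>4 else k
    print('front x=a*y+b',k,'yaw',-np.degrees(np.arctan(k[0])),ok.sum())
D=np.load('side.npz'); save(cv2.resize(D['im'][130:340,160:460],None,fx=2.5,fy=2.5,interpolation=cv2.INTER_CUBIC),'c')
m=bot.camera_model('wrist'); print(np.round(m['tool_from_camera'],3).tolist())
E
```

```text
scene tray ((288.48394775390625, 271.6781311035156), (225.1969451904297, 197.47755432128906), 38.39267349243164) 0.0217 [[139.0, 279.0], [262.0, 124.0], [438.0, 264.0], [315.0, 419.0]]
scene tray ((598.1040649414062, -122.21305847167969), (134.74038696289062, 162.1044158935547), 0.2564874291419983) 0.1444 [[530.0, -41.0], [531.0, -204.0], [666.0, -203.0], [665.0, -41.0]]
top z 0.12968658461012747
[[-0.5, 0.495, 0.814], [-0.41, 0.493, 0.812], [-0.32, 0.491, 0.81], [-0.23, 0.49, 0.809], [-0.14, 0.487, 0.807], [-0.05, 0.486, 0.806], [0.04, 0.485, 0.804], [0.13, 0.483, 0.802], [0.22, 0.481, 0.8], [0.31, 0.478, 0.798]]
front x=a*y+b [-0.0180573   0.48571028] yaw 1.0344945688978342 28
side tray ((286.16448974609375, 274.370361328125), (233.01559448242188, 191.52560424804688), 40.89522933959961) 0.0219 [[135.0, 270.0], [261.0, 126.0], [437.0, 278.0], [312.0, 423.0]]
side tray ((595.7137451171875, -121.83924865722656), (131.49070739746094, 162.9785919189453), 0.3341774344444275) 0.1439 [[529.0, -41.0], [530.0, -204.0], [662.0, -203.0], [661.0, -40.0]]
side tray ((377.2071533203125, -192.1852569580078), (110.61229705810547, 88.86396789550781), 52.54541778564453) 0.0098 [[308.0, -209.0], [379.0, -263.0], [446.0, -175.0], [376.0, -121.0]]
top z 0.1290332446995317
[[-0.5, 0.492, 0.792], [-0.41, 0.49, 0.791], [-0.32, 0.489, 0.728], [-0.23, 0.487, 0.787], [-0.14, 0.485, 0.786], [-0.05, 0.483, 0.78], [0.04, 0.481, 0.782], [0.13, 0.48, 0.78], [0.22, 0.478, 0.772], [0.31, 0.476, 0.776]]
front x=a*y+b [-0.01945463  0.48235762] yaw 1.1145277213422593 28
[[1.0, 0.0, 0.001, 0.001], [-0.0, -0.26, 0.966, -0.142], [0.0, -0.966, -0.26, 0.065], [0.0, 0.0, 0.0, 1.0]]
```

View pics/c.png

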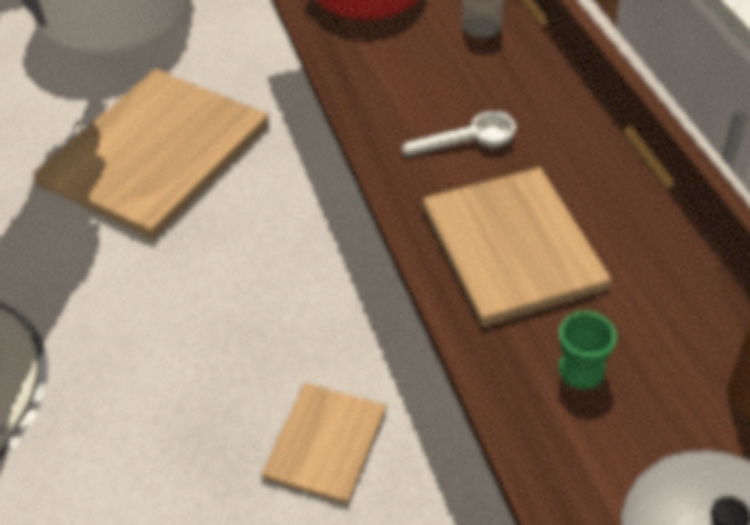

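The crop confirms it. Measured footprints are 230×195 mm (large, counter), 131×162 mm (shelf, the one meant) and 110×89 mm (small, counter). The tray centre is about (0.597,-0.122) with its top at z 0.144. The shelf top is at 0.129, its front edge at about x=0.486 and its yaw about 1.1°.

Next I go behind the tray with the jaws along y for a two-finger pull.

```bash
python3 -m jog '[[0,0.4,-1.3,0.6,0,0,-1.5],[0,0.8,-2.6,1.1,0,0,-3],[0,1.2,-3.9,1.7,0,0,-4.5],[0,1.6,-5.2,2.3,0,0,-6],[0,2,-6.5,2.8,0,0,-7.6]]'
python3 -m jog '[[0,0.6,-1.4,0,0,0,-1.5],[0,1.2,-2.8,0,0,0,-3],[0,1.8,-4.2,0,0,0,-4.5],[0,2.4,-5.6,0,0,0,-6],[0,3,-7,0,0,0,-7.6]]'
python3 -m jog '[[0,1.1,-1.2,0,0,0,-1.5],[0,2.2,-2.4,0,0,0,-3],[0,3.3,-3.6,0,0,0,-4.5],[0,4.4,-4.8,0,0,0,-6],[0,5.5,-6,0,0,0,-7.6]]'
python3 -m jog '[[0,1.4,-1,0,0,0,-1.5],[0,2.8,-2,0,0,0,-3],[0,4.2,-3,0,0,0,-4.5],[0,5.6,-4,0,0,0,-6],[0,7,-5,0,0,0,-7.6]]'
python3 - <<'E'
from h import *
print(bot.get_obs()['q'],bot.get_obs()['wrist_force'])
im,P=cloud('wrist'); 
for r in bot.regions_of('wrist','tray')[:2]:
    p=P[r['pixels']]; p=p[~np.isnan(p[:,0])]; print(r['conf'],r['point'],np.round(np.percentile(p,[2,50,98],0),3).tolist())
E
```

```text
time: 1.6
ee_pos: [0.2972, 0.3277, 0.3022]
tcp_rot: [-90.0, -0.0, 25.0]
wrist_force: [0.5, -0.3, 0.1]
opening: 0.0854
time: 2.1
ee_pos: [0.3723, 0.1524, 0.3015]
tcp_rot: [-90.0, -0.0, -13.0]
wrist_force: [-0.1, 0.1, -0.5]
opening: 0.0856
time: 2.6
ee_pos: [0.5104, 0.0023, 0.3014]
tcp_rot: [-90.0, -0.0, -51.0]
wrist_force: [0.9, 0.4, 0.3]
opening: 0.0856
time: 3.1
ee_pos: [0.6842, -0.1213, 0.3012]
tcp_rot: [-90.0, -0.0, -88.7]
wrist_force: [2.0, 1.0, 1.0]
opening: 0.0854
[-1.00510262e+01  3.16108049e+01  5.17804884e+01  1.10146241e+02
  9.05693908e-04  1.68619528e+02] [2.01523867 1.01967701 1.0174062 ]
0.9 [381.3, 143.1] [[0.244, 0.151, 0.005], [0.283, 0.191, 0.02], [0.333, 0.247, 0.022]]
0.66 [251.2, 319.3] [[0.537, -0.199, 0.135], [0.605, -0.122, 0.143], [0.662, -0.046, 0.145]]
```

```bash
python3 -m jog '[[0,0.1,0,-1.2,0,0,0],[0,0.2,0,-2.4,0,0,0],[0,0.2,0,-3.6,0,0,0],[0,0.2,0,-4.8,0,0,0],[0,0.2,0,-6,0,0,0]]'
python3 -m jog '[[0,0,0,-0.2,0,0,0],[0,0,0,-0.4,0,0,0],[0,0,0,-0.6,0,0,0],[0,0,0,-0.6,0,0,0]]'
python3 -m jog '[[0,0,0,-0.15,0,0,0],[0,0,0,-0.3,0,0,0],[0,0,0,-0.5,0,0,0],[0,0,0,-0.5,0,0,0]]'
python3 - <<'E'
from h import *
im,P=cloud('side'); save(cv2.resize(im[120:320,260:500],None,fx=3,fy=3),'d')
E
```

```text
time: 3.7
ee_pos: [0.6875, -0.1196, 0.1505]
tcp_rot: [-90.0, -0.0, -88.3]
wrist_force: [1.1, 0.5, -0.4]
opening: 0.0856
time: 4.1
ee_pos: [0.6885, -0.12, 0.1374]
tcp_rot: [-89.9, -0.0, -88.3]
wrist_force: [0.2, 0.6, -0.4]
opening: 0.0856
time: 4.5
ee_pos: [0.6879, -0.12, 0.1229]
tcp_rot: [-90.1, 0.0, -88.3]
wrist_force: [-0.9, -0.3, -1.7]
opening: 0.0855
```

View pics/d.png

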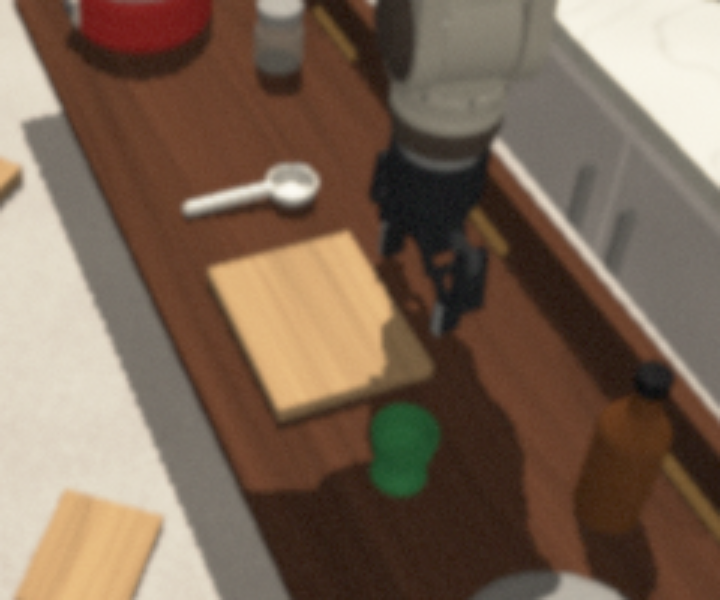

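The fingers stand behind the tray's far edge (crop ~(440,320)), clear of the egg cup and the spoon. I'll pull it out slowly.

```bash
python3 -m jog '[[0,-0.15,0,-0.1,0,0,-0.1],[0,-0.3,0,-0.1,0,0,-0.1],[0,-0.5,0,-0.1,0,0,-0.1],[0,-0.7,0,-0.1,0,0,-0.1],[0,-0.9,0,-0.1,0,0,-0.1]]'
python3 -m jog '[[0,-0.2,0,0,0,0,0],[0,-0.4,0,0,0,0,0],[0,-0.6,0,0,0,0,0],[0,-0.8,0,0,0,0,0],[0,-1,0,0,0,0,0]]'
python3 -m jog '[[0,-0.2,0,0,0,0,0],[0,-0.4,0,0,0,0,0],[0,-0.6,0,0,0,0,0],[0,-0.8,-0.05,0,0,0,0],[0,-1,-0.05,0,0,0,0]]'
python3 -m jog '[[0,-0.2,0,0,0,0,0],[0,-0.4,0,0,0,0,0],[0,-0.6,0,0,0,0,0],[0,-0.8,0,0,0,0,0],[0,-0.8,0,0,0,0,0]]'
cat >> h.py <<'E'
def tray(c,zlo=.136,zhi=.152):
    im,P=cloud(c)
    for r in bot.regions_of(c,'tray')[:4]:
        p=P[r['pixels']]; p=p[~np.isnan(p[:,0])]; t=p[(p[:,2]>zlo)&(p[:,2]<zhi)]
        if len(t)<300: continue
        b=cv2.minAreaRect((t[:,:2]*1000).astype(np.float32))
        print(c,round(r['conf'],2),'c',np.round(b[0]),'s',np.round(b[1]),round(b[2],1),np.round(cv2.boxPoints(b)).tolist(),'z',np.round(np.percentile(t[:,2],[5,50,95]),4))
    return im,P
E
python3 - <<'E'
from h import *
tray('side');tray('scene')
E
```

```text
time: 5.05
ee_pos: [0.6653, -0.12, 0.1216]
tcp_rot: [-90.0, -0.0, -88.8]
wrist_force: [1.1, 0.6, -0.2]
opening: 0.0853
time: 5.55
ee_pos: [0.6404, -0.12, 0.1216]
tcp_rot: [-90.0, -0.0, -88.8]
wrist_force: [2.3, -0.5, 1.4]
opening: 0.0853
time: 6.05
ee_pos: [0.6153, -0.1214, 0.1216]
tcp_rot: [-90.0, -0.0, -88.9]
wrist_force: [2.8, 0.4, 2.1]
opening: 0.0854
time: 6.55
ee_pos: [0.5947, -0.1212, 0.1213]
tcp_rot: [-90.1, 0.0, -88.9]
wrist_force: [-0.0, -0.5, 0.1]
opening: 0.0857
side 0.77 c [ 518. -124.] s [131. 162.] 0.9 [[451.0, -44.0], [454.0, -206.0], [585.0, -204.0], [582.0, -42.0]] z [0.1413 0.1439 0.1462]
scene 0.62 c [ 523. -129.] s [133. 153.] 1.4 [[454.0, -55.0], [458.0, -207.0], [591.0, -204.0], [587.0, -51.0]] z [0.1387 0.1442 0.1465]
```

Overhang is about 32 mm. I'll pull 10 mm more, back off and rise.

```bash
python3 -m jog '[[0,-0.15,0,0,0,0,0],[0,-0.3,0,0,0,0,0],[0,-0.4,0,0,0,0,0],[0,-0.4,0,0,0,0,0]]'
python3 -m jog '[[0,0.4,0,0,0,0,0],[0,0.8,0,0,0,0,0],[0,0.8,0,1.2,0,0,0],[0,0.8,0,3,0,0,0],[0,0.8,0,5,0,0,0]]'
python3 -m jog '[[0,-1,0,1,0,0,0],[0,-2.5,0,2,0,0,0],[0,-4,0,3,0,0,0],[0,-5.5,0,3,0,0,0],[0,-7,0,3,0,0,0]]'
python3 - <<'E'
from h import *
tray('side');im,P=tray('scene'); print(bot.get_obs()['q'])
E
```

```text
time: 7.15
ee_pos: [0.5852, -0.1213, 0.1215]
tcp_rot: [-90.0, 0.0, -88.9]
wrist_force: [0.2, 0.4, -0.0]
opening: 0.0851
time: 7.65
ee_pos: [0.6059, -0.1211, 0.2465]
tcp_rot: [-90.1, 0.0, -88.8]
wrist_force: [1.6, -0.9, 0.5]
opening: 0.0856
time: 8.15
ee_pos: [0.4304, -0.1213, 0.3223]
tcp_rot: [-89.9, -0.0, -88.8]
wrist_force: [0.7, 0.4, 0.6]
opening: 0.0852
side 0.97 c [ 509. -124.] s [130. 163.] 1.0 [[442.0, -43.0], [445.0, -207.0], [575.0, -204.0], [572.0, -41.0]] z [0.1411 0.1439 0.1462]
scene 0.65 c [ 512. -125.] s [135. 162.] 0.7 [[444.0, -44.0], [446.0, -207.0], [581.0, -205.0], [579.0, -43.0]] z [0.1401 0.1444 0.1466]
[-1.57316590e+01 -5.90285975e+00  9.61181205e+00  1.05414348e+02
  4.21163341e-03  1.63138716e+02]
```

```bash
python3 -m jog '[[0,0,0,0,1.5,-0.4,0],[0,0,0,0,3,-0.8,0],[0,0,0,0,4.5,-1.2,0],[0,0,0,0,6,-1.7,0],[0,0,0,0,7.7,-2.2,0]]'
python3 - <<'E'
from h import *
o=bot.get_obs();print(np.round(o['q'],2),np.round(o['ee_pos'],4),o['tcp_rot'])
R=Ro.from_euler('xyz',o['tcp_rot'],degrees=True).as_matrix(); print('u',R[:,1])
for az in(20,30):
    a=np.radians(az); y=np.array([np.cos(a),np.sin(a),0]); x=np.array([0,0,1.]); T=np.stack([x,y,np.cross(x,y)],1)
    for s in(1,-1):
        T2=T@np.diag([s,1,s]); print(az,s,np.degrees(Ro.from_matrix(T2@R.T).as_rotvec())/5)
E
```

```text
time: 8.85
ee_pos: [0.4322, -0.1221, 0.322]
tcp_rot: [-75.9, 37.9, -84.0]
wrist_force: [0.5, 1.2, -0.4]
opening: 0.0854
[-38.06   2.24   9.12 114.29  36.68 134.96] [ 0.4322 -0.1221  0.322 ] [-75.92649258  37.91211006 -83.97525922]
u [ 0.1792676   0.61823921 -0.76527342]
20 1 [-17.1165356  -21.11877823   9.38544645]
20 -1 [  9.89306031  -4.60288745 -11.49175658]
30 1 [-15.42669928 -22.85004026  10.31348428]
30 -1 [10.1157788  -3.67202345 -9.64526792]
```

```bash
cat > kin.py <<'E'
import numpy as np
from scipy.optimize import least_squares
from scipy.spatial.transform import Rotation as Ro
LIM=np.array([[-179.16,179.16],[-48.56,103.87],[-65.8,70.77],[-126.05,130.52],[-82.76,87.17],[-180,180]])
def fk(q,k):
    L1,P,Q,H,a,d,T2=k; q=np.radians(q); s,c=np.sin,np.cos
    rad=np.array([c(q[0]),s(q[0]),0]);t=np.array([-s(q[0]),c(q[0]),0]);z=np.array([0,0,1.])
    psi=q[2]-q[1]; de=q[3]-psi
    W=(a+L1*s(q[1])+P*c(psi)-Q*s(psi))*rad+(H+L1*c(q[1])+P*s(psi)+Q*c(psi))*z
    p=c(de)*rad-s(de)*z; n=s(de)*rad+c(de)*z
    u=c(q[4])*p+s(q[4])*t; b=q[5]-np.pi/2
    x=c(b)*n+s(b)*np.cross(u,n)
    return W+d*p+T2*u, np.stack([x,u,np.cross(x,u)],1)
D=[([63.3125,5.0127,10.0336,95.1016,0,90],[.2469,.4912,.2306]),([-10.051,31.6108,51.7805,110.146,0,168.62],[.6842,-.1213,.3012]),
([-15.7317,-5.9029,9.6118,105.4143,0,163.139],[.4304,-.1213,.3223]),([-38.06,2.24,9.12,114.29,36.68,134.96],[.4322,-.1221,.322])]
k=least_squares(lambda k:np.concatenate([(fk(np.array(q),k)[0]-p)*1e3 for q,p in D]+[(k-[.422,.518,.03,.165,0,.144,.285])*5]),[.422,.518,.03,.165,0,.144,.285]).x
def ik(pos,R,seeds=None):
    best=None
    for s in (seeds if seeds is not None else [[-40,0,-20,40,50,0],[-40,0,-20,40,50,90],[-60,0,0,90,75,0],[-60,0,-20,40,70,-90],[20,0,-20,40,-50,90],[20,0,0,80,-70,180],[20,0,0,40,-70,-90],[-40,0,-20,40,50,-150],[20,0,0,60,-60,0]]):
        def f(q):
            p,M=fk(q,k); return np.concatenate([(p-pos)*20,(M-R).ravel()*3])
        r=least_squares(f,s,bounds=(LIM[:,0]+2,LIM[:,1]-2),x_scale=20)
        if best is None or r.cost<best[0]: best=(r.cost,r.x)
        if best[0]<1e-6 : break
    return best
def ori(az,pitch,sx):
    a,t=np.radians(az),np.radians(pitch)
    u=np.array([np.cos(t)*np.cos(a),np.cos(t)*np.sin(a),-np.sin(t)]); x=np.array([np.sin(t)*np.cos(a),np.sin(t)*np.sin(a),np.cos(t)])*sx
    return np.stack([x,u,np.cross(x,u)],1)
E
python3 - <<'E'
from kin import *
print(np.round(k,4),[np.round((fk(np.array(q),k)[0]-p)*1e3,1).tolist() for q,p in D], fk(np.array(D[3][0]),k)[1][:,0], Ro.from_euler('xyz',[-75.93,37.91,-83.98],degrees=True).as_matrix()[:,0])
for y in(-.19,-.125,-.06):
  for pitch in(0,8,15,22):
    out=[]
    for az in range(-70,61,10):
        c=min((ik(np.array([.465,y,.137]),ori(az,pitch,s),[[-40,0,-20,40,50,90 if s>0 else -90],[-60,0,0,90,75,0 if s>0 else -170],[20,0,-20,40,-50,90 if s>0 else -90],[20,0,0,80,-70,170 if s>0 else 0]])[0],s) for s in(1,-1))
        if c[0]<1e-5: out.append((az,c[1]))
    print(y,pitch,out)
E
```

```text
[ 0.4213  0.5198  0.0381  0.1564 -0.0009  0.1439  0.2851] [[0.0, -0.0, -0.0], [0.0, 0.0, 0.0], [0.0, 0.1, -0.0], [-0.0, -0.0, 0.0]] [ 0.08281958 -0.78457779 -0.61447425] [ 0.08274443 -0.78462593 -0.61442291]
-0.19 0 []
-0.19 8 [(-70, 1), (30, 1), (40, 1), (50, 1), (60, 1)]
-0.19 15 [(-70, -1), (20, 1), (30, -1), (40, 1), (50, 1), (60, 1)]
-0.19 22 [(-70, 1), (-60, 1), (20, 1), (30, 1), (40, 1), (50, 1), (60, 1)]
-0.125 0 []
-0.125 8 [(40, 1), (50, 1), (60, 1)]
-0.125 15 [(-70, -1), (-60, -1), (30, 1), (40, 1), (50, 1), (60, 1)]
-0.125 22 [(-70, 1), (-60, 1), (30, -1), (40, -1), (50, 1), (60, 1)]
-0.06 0 [(-70, -1)]
-0.06 8 [(-70, -1), (40, 1), (50, 1), (60, 1)]
-0.06 15 [(-70, -1), (-60, 1), (-50, -1), (40, -1), (50, 1), (60, 1)]
-0.06 22 [(-70, -1), (-60, -1), (-50, 1), (30, 1), (40, -1), (50, 1), (60, 1)]
```

```bash
python3 - <<'E'
from kin import *
def go(pos,az,ps,s,seeds):
    for p in ps:
        c=ik(np.array(pos),ori(az,p,s),seeds)
        if c[0]<1e-5: return p,np.round(c[1]).astype(int).tolist()
ps=[0,2,4,6,8,10,12,15,18,22,26]
for s in(1,-1):
  for al in(40,50,60):
    for y in(-.19,-.165,-.14):
      print('A',s,al,y,go([.468,y,.145],al,ps,s,[[-60,0,-20,40,70,90*s],[-60,0,0,90,75,0 if s>0 else x] if (x:=-170) else 0,[-50,0,0,80,60,170 if s<0 else 20]]))
  for al in(-40,-50,-60,-70):
    for y in(-.06,-.085,-.11):
      print('B',s,al,y,go([.468,y,.145],al,ps,s,[[30,0,-20,40,-70,90*s],[40,0,0,90,-75,170 if s>0 else 0],[30,0,0,80,-60,-170 if s>0 else 0]]))
E
```

```text
A 1 40 -0.19 (2, [-56, 26, -18, 118, 83, -72])
A 1 40 -0.165 (2, [-54, 22, -22, 112, 85, -65])
A 1 40 -0.14 (6, [-52, 1, -34, 74, 84, -19])
A 1 50 -0.19 (4, [-55, 32, -10, 124, 74, -75])
A 1 50 -0.165 (2, [-53, 32, -13, 127, 76, -82])
A 1 50 -0.14 (2, [-52, 30, -16, 125, 78, -80])
A 1 60 -0.19 (6, [-53, 36, -1, 128, 66, -76])
A 1 60 -0.165 (6, [-52, 34, -5, 126, 68, -75])
A 1 60 -0.14 (4, [-50, 33, -8, 127, 70, -79])
B 1 -40 -0.06 None
B 1 -40 -0.085 None
B 1 -40 -0.11 None
B 1 -50 -0.06 (12, [28, -38, -63, 21, -73, 134])
B 1 -50 -0.085 (15, [23, -43, -64, 22, -68, 131])
B 1 -50 -0.11 (18, [18, -46, -64, 24, -62, 128])
B 1 -60 -0.06 (10, [29, -14, -44, 56, -80, 175])
B 1 -60 -0.085 (10, [26, -23, -52, 38, -79, 157])
B 1 -60 -0.11 (6, [23, -30, -64, 6, -80, 129])
B 1 -70 -0.06 (2, [29, 25, -21, 121, -81, -102])
B 1 -70 -0.085 (8, [26, 7, -28, 90, -80, -143])
B 1 -70 -0.11 (10, [22, -3, -35, 72, -80, -166])
A -1 40 -0.19 (2, [-56, 26, -18, 118, 83, 108])
A -1 40 -0.165 (2, [-54, 22, -22, 112, 85, 115])
A -1 40 -0.14 (6, [-52, 1, -34, 74, 84, 161])
A -1 50 -0.19 (4, [-55, 32, -10, 124, 74, 105])
A -1 50 -0.165 (2, [-53, 32, -13, 127, 76, 98])
A -1 50 -0.14 (2, [-52, 30, -16, 125, 78, 100])
A -1 60 -0.19 (6, [-53, 36, -1, 128, 66, 104])
A -1 60 -0.165 (6, [-52, 34, -5, 126, 68, 105])
A -1 60 -0.14 (4, [-50, 33, -8, 127, 70, 101])
B -1 -40 -0.06 None
B -1 -40 -0.085 None
B -1 -40 -0.11 None
B -1 -50 -0.06 (12, [28, -38, -63, 21, -73, -46])
B -1 -50 -0.085 (15, [23, -43, -64, 22, -68, -49])
B -1 -50 -0.11 (18, [18, -46, -64, 24, -62, -52])
B -1 -60 -0.06 (10, [29, -14, -44, 56, -80, -5])
B -1 -60 -0.085 (10, [26, -23, -52, 38, -79, -23])
B -1 -60 -0.11 (6, [23, -30, -64, 6, -80, -51])
B -1 -70 -0.06 (2, [29, 25, -21, 121, -81, 78])
B -1 -70 -0.085 (8, [26, 7, -28, 90, -80, 37])
B -1 -70 -0.11 (10, [22, -3, -35, 72, -80, 14])
```

```bash
cat > plan.py <<'E'
from kin import *
from h import *
E
python3 - <<'E'
from plan import *
o=bot.get_obs(); R=Ro.from_euler('xyz',o['tcp_rot'],degrees=True)
p=o['ee_pos']; q=np.array(o['q'])
A=Ro.from_matrix(ori(60,6,-1)); G=np.array([.468,-.18,.149]); u=A.as_matrix()[:,1]; pre=G-.09*u
print('pre',pre,'shift',(pre-p)/.025,'turn',np.degrees((A*R.inv()).as_rotvec())/5, 'u/25mm per cm',u*.4)
def path(p0,R0,p1,rv,n,q,name):
    for i in range(n+1):
        f=i/n; c,q2=ik(p0+(p1-p0)*f,(Ro.from_rotvec(np.radians(rv)*f)*R0).as_matrix(),[q])
        if c>1e-5: print(name,i,'FAIL',c)
        q=q2
        if i%max(1,n//4)==0: print(name,i,np.round(q).astype(int).tolist())
    return q
rv=np.degrees((A*R.inv()).as_rotvec())
q=path(p,R,pre,rv,10,q,'pre'); q=path(pre,A,G,np.zeros(3),5,q,'in')
for hz in(.34,):
  H=np.array([.44,-.18,hz]); q=path(G,A,H,np.zeros(3),6,q,'lift')
  H2=np.array([.44,-.066,hz]); B0=Ro.from_rotvec([-np.pi,0,0])*A
  print('B u',B0.as_matrix()[:,1])
  q=path(H,A,H2,np.array([-180,0,0]),24,q,'flip')
  B=Ro.from_matrix(ori(-58,12,1)); d=np.degrees((B*B0.inv()).as_rotvec()); print('adj',d/5)
  F=np.array([.466,-.066,.18]); q=path(H2,B0,F,d,8,q,'down')
  F2=np.array([.466,-.066,.14]); q=path(F,B,F2,np.zeros(3),4,q,'lay')
E
```

```text
pre [ 0.42324651 -0.25751531  0.15840756] shift [-0.35728169 -5.4149546  -6.54242209] turn [ 9.29941631 -0.53354966 -4.2792268 ] u/25mm per cm [ 0.19890438  0.34451249 -0.04181139]
pre 0 [-38, 2, 9, 114, 37, 135]
pre 2 [-44, 7, 6, 116, 43, 129]
pre 4 [-50, 14, 5, 119, 48, 123]
pre 6 [-54, 21, 4, 122, 52, 116]
pre 8 [-58, 30, 4, 127, 56, 108]
pre 9 FAIL 0.005794274727154095
pre 10 FAIL 0.03982626324827956
pre 10 [-61, 36, 3, 129, 60, 106]
in 0 FAIL 0.039826263248275026
in 0 [-61, 36, 3, 129, 60, 106]
in 1 FAIL 0.02161576503780942
in 1 [-59, 36, 2, 129, 61, 105]
in 2 FAIL 0.009376352387505067
in 2 [-58, 36, 1, 129, 62, 105]
in 3 FAIL 0.0024157520314664126
in 3 [-56, 36, 0, 129, 64, 104]
in 4 FAIL 1.7074829417148562e-05
in 4 [-54, 36, -1, 129, 65, 103]
in 5 [-53, 35, -3, 127, 67, 104]
lift 0 [-53, 35, -3, 127, 67, 104]
lift 1 FAIL 0.0024001291443512323
lift 1 [-53, 31, -3, 129, 67, 106]
lift 2 FAIL 0.020405057962656657
lift 2 [-53, 27, -3, 129, 67, 110]
lift 3 FAIL 0.058629206274765186
lift 3 [-54, 23, -3, 129, 67, 113]
lift 4 FAIL 0.11924755661038369
lift 4 [-54, 19, -3, 129, 67, 117]

[... 465 characters left out ...]
1882234304826799
flip 24 FAIL 0.5109686870833569
flip 24 [28, -47, -50, 35, -81, 128]
adj [3.08595792 1.85423059 0.39670457]
down 0 FAIL 0.5109686870198396
down 0 [28, -47, -50, 35, -81, 128]
down 1 FAIL 0.3592837998088604
down 2 FAIL 0.2377646187439109
down 2 [28, -47, -55, 28, -81, 126]
down 3 FAIL 0.1487914911424273
down 4 FAIL 0.08853789232431195
down 4 [28, -40, -52, 38, -81, 140]
down 5 FAIL 0.03534905653117471
down 6 FAIL 0.005070711724876278
down 6 [29, -27, -46, 53, -81, 161]
down 8 [28, -25, -47, 50, -77, 162]
lay 0 [28, -25, -47, 50, -77, 162]
lay 1 [28, -24, -48, 49, -77, 162]
lay 2 [28, -23, -49, 47, -77, 162]
lay 3 [28, -23, -49, 46, -77, 162]
lay 4 [28, -22, -50, 45, -77, 162]
```

```bash
cat >> plan.py <<'E'
def path(p0,R0,p1,rv,n,q,name):
    bad=[];
    for i in range(n+1):
        f=i/n; c,q2=ik(p0+(np.array(p1)-p0)*f,(Ro.from_rotvec(np.radians(rv)*f)*R0).as_matrix(),[q])
        if c>1e-5: bad.append((i,round(c,5)))
        q=q2
    print(name,np.round(q).astype(int).tolist(),'BAD '+str(bad) if bad else '')
    return np.array(p1),Ro.from_rotvec(np.radians(rv))*R0,q
E
python3 - <<'E'
from plan import *
o=bot.get_obs(); R0=Ro.from_euler('xyz',o['tcp_rot'],degrees=True)
for az,pa,pb in((56,10,14),(52,8,14),(52,12,16),(58,12,12),(56,12,14)):
    print('==',az,pa,pb)
    p,R,q=o['ee_pos'],R0,np.array(o['q'])
    A=Ro.from_matrix(ori(az,pa,-1)); G=np.array([.468,-.18,.15]); u=A.as_matrix()[:,1]; pre=G-.06*u
    hi=pre+[0,-.0,.08]
    rv=np.degrees((A*R.inv()).as_rotvec())
    p,R,q=path(p,R,hi,rv,8,q,'hi');p,R,q=path(p,R,pre,np.zeros(3),4,q,'pre');p,R,q=path(p,R,G,np.zeros(3),4,q,'in')
    p,R,q=path(p,R,[.462,-.18,.19],np.zeros(3),3,q,'lift')
    p,R,q=path(p,R,[.45,-.16,.34],np.array([-60,0,0]),8,q,'l2')
    p,R,q=path(p,R,[.45,-.09,.34],np.array([-70,0,0]),8,q,'flip')
    B=Ro.from_matrix(ori(2-az,pb,1)); d=np.degrees((B*R.inv()).as_rotvec())
    p,R,q=path(p,R,[.466,-.066,.21],d,8,q,'down'); p,R,q=path(p,R,[.466,-.066,.13],np.zeros(3),4,q,'lay')
    e=B.as_matrix()[:,1]; p,R,q=path(p,R,p-.07*e,np.zeros(3),4,q,'out')
E
```

```text
== 56 10 14
hi [-59, 24, 0, 129, 64, 115] BAD [(8, np.float64(0.01256))]
pre [-59, 31, -2, 124, 63, 110] BAD [(0, np.float64(0.01256)), (1, np.float64(0.00221))]
in [-53, 27, -7, 117, 69, 117] 
lift [-54, 25, -6, 121, 68, 116] 
l2 [-39, -23, -10, 85, 33, 159] 
flip [18, -40, -30, 69, -53, 172] 
down [27, -35, -50, 44, -74, 148] 
lay [27, -30, -57, 33, -74, 148] 
out [38, -23, -48, 63, -76, 178] BAD [(3, np.float64(0.00053)), (4, np.float64(0.02262))]
== 52 8 14
hi [-60, 23, -4, 129, 67, 113] BAD [(8, np.float64(0.00823))]
pre [-60, 30, -6, 124, 66, 109] BAD [(0, np.float64(0.00823)), (1, np.float64(0.00099))]
in [-54, 26, -10, 116, 72, 116] 
lift [-54, 23, -9, 121, 72, 115] 
l2 [-41, -26, -13, 82, 37, 160] 
flip [17, -46, -34, 63, -49, 167] 
down [27, -43, -56, 35, -71, 136] 
lay [27, -38, -63, 23, -71, 136] 
out [39, -26, -50, 62, -76, 176] 
== 52 12 16
hi [-60, 21, -3, 126, 65, 118] 
pre [-60, 25, -7, 118, 65, 118] 
in [-53, 21, -11, 109, 71, 127] 
lift [-54, 19, -10, 113, 70, 126] 
l2 [-38, -28, -14, 80, 32, 163] 
flip [19, -45, -35, 62, -55, 168] 
down [26, -42, -54, 39, -69, 139
[... 252 characters left out ...]
, 66, 119] 
lift [-53, 24, -5, 120, 66, 118] 
l2 [-37, -22, -8, 86, 30, 160] 
flip [20, -37, -28, 72, -56, 176] 
down [28, -31, -49, 47, -77, 153] 
lay [28, -26, -55, 35, -77, 153] 
out [38, -22, -48, 62, -77, 178] BAD [(3, np.float64(0.01636)), (4, np.float64(0.06534))]
== 56 12 14
hi [-59, 24, 1, 129, 63, 116] BAD [(8, np.float64(0.00116))]
pre [-59, 29, -2, 122, 63, 114] BAD [(0, np.float64(0.00116))]
in [-53, 25, -8, 114, 68, 121] 
lift [-53, 23, -6, 118, 67, 121] 
l2 [-37, -24, -10, 84, 31, 161] 
flip [19, -39, -30, 69, -55, 174] 
down [27, -35, -50, 44, -74, 148] 
lay [27, -30, -57, 33, -74, 148] 
out [38, -23, -48, 63, -76, 178] BAD [(3, np.float64(0.00053)), (4, np.float64(0.02262))]
```

```bash
python3 - <<'E'
from plan import *
o=bot.get_obs(); R=Ro.from_euler('xyz',o['tcp_rot'],degrees=True)
A=Ro.from_matrix(ori(52,12,-1)); G=np.array([.468,-.18,.15]); u=A.as_matrix()[:,1]; pre=G-.06*u
print('hi shift',(pre+[0,0,.08]-o['ee_pos'])/.025,'turn',np.degrees((A*R.inv()).as_rotvec())/5,'in',.06*u/.025)
E
```

```text
hi shift [-0.01244098 -4.16424017 -3.1797365 ] turn [ 8.16968141 -0.7391713  -5.99704768] in [ 1.44529871  1.84989799 -0.49898806]
```

```bash
python3 -m jog '[[0,0,-0.4,-0.3,0.8,-0.07,-0.6],[0,0,-0.8,-0.6,1.6,-0.15,-1.2],[0,0,-1.2,-0.9,2.4,-0.2,-1.8],[0,0,-1.6,-1.2,3.2,-0.3,-2.4],[0,0,-2.1,-1.6,4.08,-0.37,-3]]'
python3 -m jog '[[0,0,-0.4,-0.3,0.8,-0.07,-0.6],[0,0,-0.8,-0.6,1.6,-0.15,-1.2],[0,0,-1.2,-0.9,2.4,-0.2,-1.8],[0,0,-1.6,-1.2,3.2,-0.3,-2.4],[0,0,-2.06,-1.58,4.09,-0.37,-3]]'
python3 -m jog '[[0,0,0,-0.7,0,0,0],[0,0,0,-1.5,0,0,0],[0,0,0,-2.3,0,0,0],[0,0,0,-3.2,0,0,0],[0,0,0,-3.2,0,0,0]]'
python3 - <<'E'
from plan import *
o=bot.get_obs(); print(np.round(o['q'],1)); R=Ro.from_euler('xyz',o['tcp_rot'],degrees=True)
G=np.array([.468,-.18,.15]); print('in',(G-o['ee_pos'])/.025,'u',R.as_matrix()[:,1]); A=Ro.from_matrix(ori(52,12,-1)); print(np.degrees((A*R.inv()).as_rotvec())/5)
im,P=cloud('side'); save(cv2.resize(im[120:340,180:480],None,fx=2.6,fy=2.6),'e')
E
```

```text
time: 9.35
ee_pos: [0.4317, -0.175, 0.2807]
tcp_rot: [-73.9, 58.2, -97.7]
wrist_force: [0.6, -0.3, -0.3]
opening: 0.0856
time: 9.85
ee_pos: [0.4315, -0.2266, 0.2408]
tcp_rot: [-90.9, 77.9, -128.8]
wrist_force: [0.0, 0.4, 0.3]
opening: 0.0856
time: 10.35
ee_pos: [0.4309, -0.2252, 0.1586]
tcp_rot: [-91.8, 77.8, -129.5]
wrist_force: [-0.2, -0.3, -0.1]
opening: 0.0856
[-59.7  26.   -6.4 117.8  65.  117.9]
in [ 1.4851194   1.80840084 -0.34433851] u [ 0.5975369   0.77370434 -0.21054988]
[-0.02090704 -0.07731095 -0.04836321]
```

View pics/e.png

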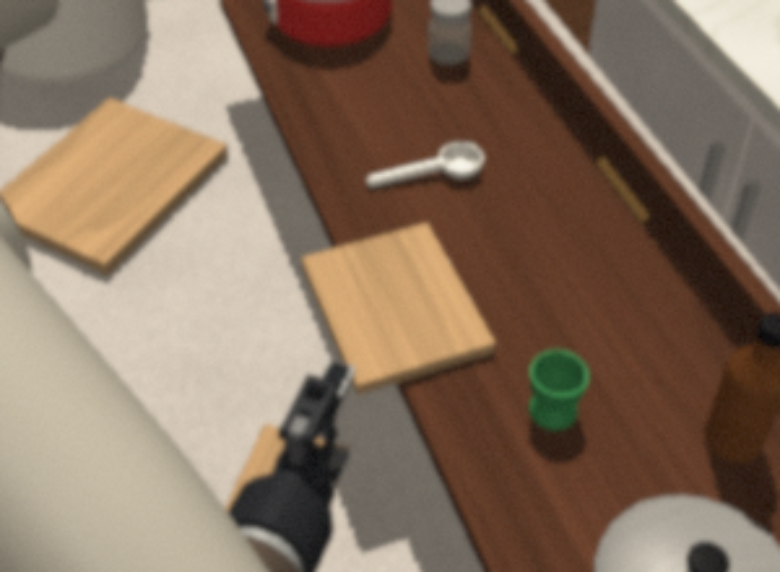

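The gripper is poised at the overhanging near corner (crop (345,370)), level with the tray. I'll go in with the jaws straddling the tray, lift the edge on the lower finger and close.

```bash
python3 -m jog '[[0,0.3,0.36,-0.07,0,0,0],[0,0.6,0.72,-0.14,0,0,0],[0,0.9,1.08,-0.21,0,0,0],[0,1.2,1.44,-0.28,0,0,0],[0,1.48,1.8,-0.35,0,0,0]]' 40
python3 -m jog '[[0.3,0,0,0,0,0,0],[0.45,0,0,0,0,0,0],[0.5,0,0,0,0,0,0],[0.5,0,0,0.1,0,0,0],[0.5,0,0,0.2,0,0,0]]'
python3 -m jog '[[0.5,0,0,0.15,0,0,0],[0.55,0,0,0.3,0,0,0],[0.6,0,0,0.45,0,0,0],[0.65,0,0,0.5,0,0,0],[0.7,0,0,0.5,0,0,0]]'
python3 -m jog '[[1,0,0,0,0,0,0],[1,0,0,0,0,0,0],[1,0,0,0,0,0,0],[1,0,0,0,0,0,0]]' 50
python3 - <<'E'
from h import *
im,P=cloud('side'); im2,_=cloud('scene'); 
a=cv2.resize(im[160:340,230:430],None,fx=2,fy=2); b=cv2.resize(im2[150:300,180:380],None,fx=2,fy=2); b=np.pad(b,((0,60),(0,0),(0,0)));save(np.hstack([a,b]),'f')
E
```

```text
time: 10.9
ee_pos: [0.4686, -0.1792, 0.154]
tcp_rot: [-90.2, 77.8, -127.9]
wrist_force: [-0.1, -0.5, 0.2]
opening: 0.085
time: 11.4
ee_pos: [0.4676, -0.1806, 0.1583]
tcp_rot: [-90.7, 77.8, -128.5]
wrist_force: [0.8, 0.8, -0.6]
opening: 0.0429
time: 11.9
ee_pos: [0.4677, -0.1803, 0.1709]
tcp_rot: [-90.5, 77.8, -128.2]
wrist_force: [0.1, -0.9, -1.0]
opening: 0.0256
time: 12.3
ee_pos: [0.4677, -0.1802, 0.1707]
tcp_rot: [-90.6, 77.8, -128.4]
wrist_force: [1.2, 1.4, 0.3]
opening: 0.0139
```

View pics/f.png

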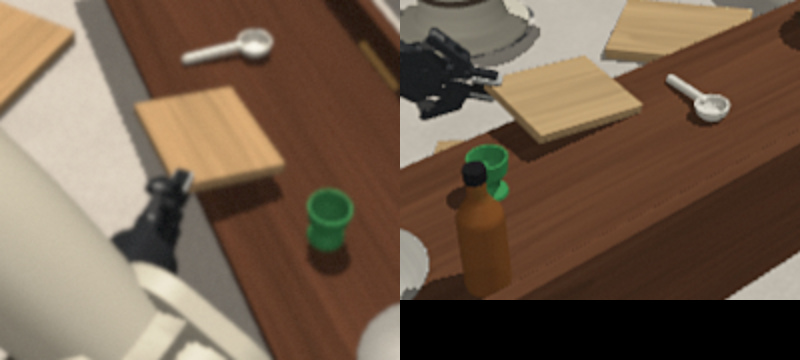

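The grip is on: opening is 13.9 mm and the tray is tilted up clear of the cup. I'll lift, then flip about world −x.

```bash
python3 -m jog '[[1,0,0,0.4,0,0,0],[1,-0.1,0,0.8,0,0,0],[1,-0.2,0.1,1.4,-1.2,0,0],[1,-0.3,0.2,2.2,-2.4,0,0],[1,-0.4,0.3,3,-3.6,0,0]]'
python3 -m jog '[[1,-0.1,0.1,0.8,-1.3,0,0],[1,-0.2,0.2,1.6,-2.6,0,0],[1,-0.3,0.3,2.4,-3.9,0,0],[1,-0.4,0.4,3.2,-5.2,0,0],[1,-0.4,0.5,4,-6.5,0,0]]'
python3 - <<'E'
from h import *
o=bot.get_obs(); print(np.round(o['q'],1),o['opening'],o['wrist_force'])
im,P=cloud('side'); im2,_=cloud('scene'); 
save(np.hstack([im[60:340,200:500],im2[60:340,150:450]]),'g')
E
```

```text
time: 12.9
ee_pos: [0.4573, -0.1731, 0.2467]
tcp_rot: [-66.9, 61.2, -106.0]
wrist_force: [-0.4, -0.2, -2.5]
opening: 0.014
time: 13.4
ee_pos: [0.4465, -0.1601, 0.3476]
tcp_rot: [-57.1, 29.2, -98.7]
wrist_force: [0.9, -0.2, -3.5]
opening: 0.0138
[-42.4 -23.5 -10.8  85.6  40.  161.4] 0.01380458140960733 [ 0.93555082 -0.23478187 -3.52857014]
```

View pics/g.png

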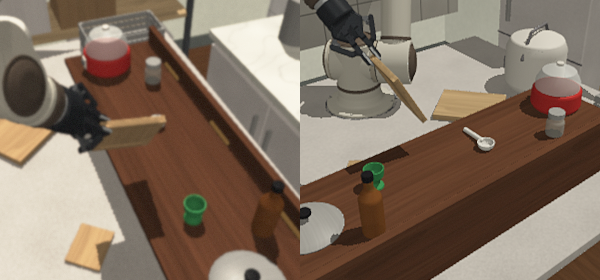

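The tray is held firmly, edge up, clear of everything. I'll continue the turn.

```bash
python3 -m jog '[[1,0,0.3,0,-1.4,0,0],[1,0,0.6,0,-2.8,0,0],[1,0,0.9,0,-4.2,0,0],[1,0,1.2,0,-5.6,0,0],[1,0,1.4,0,-7,0,0]]'
python3 -m jog '[[1,0,0.3,0,-1.4,0,0],[1,0,0.6,0,-2.8,0,0],[1,0,0.9,0,-4.2,0,0],[1,0,1.2,0,-5.6,0,0],[1,0,1.4,0,-7,0,0]]'
python3 - <<'E'
from plan import *
o=bot.get_obs(); print(np.round(o['q'],1),o['opening'],o['wrist_force'],o['ee_pos'])
R0=Ro.from_euler('xyz',o['tcp_rot'],degrees=True)
# tray plane/heading in the tool frame
for c in('side','scene'):
    im,P=cloud(c)
    rs=bot.regions_of(c,'tray')
    for r in rs[:3]:
        p=P[r['pixels']]; p=p[~np.isnan(p[:,0])]; p=p[(p[:,2]>.18)]
        if len(p)<300: continue
        t=(p-o['ee_pos'])@R0.as_matrix(); m=np.median(t[:,0]); t=t[abs(t[:,0]-m)<.02]
        b=cv2.minAreaRect((t[:,[1,2]]*1000).astype(np.float32)); print(c,r['conf'],'tool x med',m,'rect(y,z)',b, np.linalg.svd(t-t.mean(0),full_matrices=False)[2][2])
for az in(-50,-53,-56):
  for pb in(12,14,16):
    B=Ro.from_matrix(ori(az,pb,1)); d=np.degrees((B*R0.inv()).as_rotvec()); print(az,pb,d/5)
    p,R,q=path(o['ee_pos'],R0,[.466,-.066,.21],d,8,np.array(o['q']),'down'); p,R,q=path(p,R,[.466,-.066,.13],np.zeros(3),4,q,'lay')
E
```

```text
time: 14.0
ee_pos: [0.4466, -0.125, 0.3442]
tcp_rot: [-52.3, -5.3, -97.6]
wrist_force: [0.7, -0.6, -3.2]
opening: 0.0141
time: 14.5
ee_pos: [0.447, -0.0896, 0.3438]
tcp_rot: [-46.8, -40.0, -99.6]
wrist_force: [0.3, -0.7, -3.1]
opening: 0.0137
[ 15.1 -44.8 -30.9  66.5 -45.4 172.1] 0.013722762463215509 [ 0.32637815 -0.71360215 -3.09605123] [ 0.44702663 -0.08959362  0.34378562]
side 0.87 tool x med 0.001813845913966713 rect(y,z) ((79.46723175048828, -1.5472335815429688), (129.44961547851562, 159.49110412597656), 50.68797302246094) [-0.99993672 -0.0109194  -0.0027048 ]
scene 0.96 tool x med -0.0011650891617451325 rect(y,z) ((82.71482849121094, 0.7441558837890625), (136.72152709960938, 159.3908233642578), 50.17103576660156) [-0.99957362 -0.02409931 -0.01648663]
-50 12 [-8.01249371  2.42756564  1.92206724]
down [27, -44, -58, 30, -73, 133] 
lay [27, -38, -64, 20, -73, 135] BAD [(4, np.float64(0.00098))]
-50 14 [-7.68915143  2.64347663  2.04182032]
down [27, -43, -56, 35, -71, 136] 
lay [27, -38, -63, 23, -71, 136] 
-50 16 [-7.36491797  2.85837974  2.16089576]
down [26, -42, -54, 39, -69, 139] 
lay [26, -38, -61, 28, -69, 139] 
-53 12 [-7.94120839  2.63481965  1.34898855]
down [28, -38, -54, 37, -75, 142] 
lay [28, -33, -60, 25, -75, 142] 
-53 14 [-7.61218595  2.84193314  1.46719929]
down [27, -37, -52, 42, -73, 145] 
lay [27, -32, -58, 30, -73, 145] 
-53 16 [-7.28233135  3.04799848  1.58484369]
down [27, -37, -50, 45, -71, 147] 
lay [27, -32, -57, 34, -71, 147] 
-56 12 [-7.86630354  2.84063345  0.77587633]
down [28, -31, -49, 47, -77, 153] 
lay [28, -26, -55, 35, -77, 153] 
-56 14 [-7.53177045  3.0388457   0.89254392]
down [28, -31, -47, 50, -75, 155] 
lay [28, -26, -53, 39, -75, 155] 
-56 16 [-7.19646494  3.2359718   1.00875663]
down [27, -30, -45, 53, -73, 157] 
lay [27, -26, -52, 42, -73, 157]
```

The tray is flush in the pads: plane normal on tool x, centre 80 mm ahead, heading 50.4°. Descending to laying pose azimuth −52, pitch 13.

```bash
python3 -m jog '[[1,0.07,0.12,-0.5,-0.78,0.27,0.16],[1,0.14,0.24,-1,-1.56,0.53,0.32],[1,0.2,0.36,-1.5,-2.34,0.8,0.48],[1,0.27,0.48,-2.1,-3.12,1.07,0.64],[1,0.34,0.6,-2.8,-3.9,1.33,0.8]]'
python3 -m jog '[[1,0.07,0.12,-0.5,-0.78,0.27,0.16],[1,0.14,0.24,-1,-1.56,0.53,0.32],[1,0.2,0.36,-1.6,-2.34,0.8,0.48],[1,0.27,0.48,-2.2,-3.12,1.07,0.64],[1,0.34,0.6,-2.8,-3.9,1.34,0.8]]'
python3 - <<'E'
from plan import *
o=bot.get_obs(); print(np.round(o['q'],1),o['opening'],o['wrist_force'],o['ee_pos'])
R=Ro.from_euler('xyz',o['tcp_rot'],degrees=True).as_matrix(); u=R[:,1]; print('az',np.degrees(np.arctan2(u[1],u[0])),'pitch',np.degrees(-np.arcsin(u[2])),'x',R[:,0])
for c in('side','scene'):
    im,P=cloud(c)
    for r in bot.regions_of(c,'tray')[:3]:
        p=P[r['pixels']]; p=p[~np.isnan(p[:,0])]; t=(p-o['ee_pos'])@R; t=t[(abs(t[:,0])<.015)&(abs(t[:,1]-.08)<.13)]
        if len(t)<300: continue
        b=cv2.minAreaRect((t[:,[1,2]]*1000).astype(np.float32)); bx=cv2.boxPoints(b)/1000
        print(c,b,'corners',np.round(np.c_[0*bx[:,0],bx]@R.T+o['ee_pos'],3).tolist())
E
```

```text
time: 15.2
ee_pos: [0.4563, -0.0764, 0.2754]
tcp_rot: [-54.4, -59.7, -89.8]
wrist_force: [0.1, -0.1, -1.4]
opening: 0.014
time: 15.7
ee_pos: [0.4651, -0.0615, 0.2049]
tcp_rot: [-88.7, -76.8, -53.3]
wrist_force: [-0.0, 0.0, -2.5]
opening: 0.0139
[ 28.1 -38.5 -53.8  38.5 -73.5 142.9] 0.013915574816960612 [-0.01139096  0.01402762 -2.51190388] [ 0.46505996 -0.06153584  0.20488535]
az -51.999376963279154 pitch 13.208715658847929 x [ 0.13650217 -0.18331817  0.97353049]
side ((79.58929443359375, -1.4288558959960938), (131.0187225341797, 161.76800537109375), 50.806800842285156) corners [[0.45, -0.043, 0.21], [0.444, -0.202, 0.181], [0.574, -0.204, 0.163], [0.579, -0.045, 0.192]]
scene ((81.9796142578125, 0.383514404296875), (132.81103515625, 161.8635711669922), 50.892333984375) corners [[0.451, -0.044, 0.21], [0.446, -0.203, 0.181], [0.578, -0.204, 0.162], [0.583, -0.045, 0.191]]
```

```bash
python3 -m jog '[[1,0,0,-0.25,0,0,0],[1,0,0,-0.5,0,0,0],[1,0,0,-0.7,0,0,0],[1,0,0,-0.85,0,0,0],[1,0,0,-0.95,0,0,0]]'
python3 -m jog '[[1,0,0,-0.05,0,0,0],[1,0,0,-0.1,0,0,0],[1,0,0,-0.15,0,0,0],[1,0,0,-0.15,0,0,0]]'
```

```text
time: 16.4
ee_pos: [0.4646, -0.0602, 0.1815]
tcp_rot: [-88.3, -76.9, -53.7]
wrist_force: [0.1, 0.2, -2.3]
opening: 0.0137
time: 16.8
ee_pos: [0.4647, -0.0602, 0.1786]
tcp_rot: [-88.1, -76.9, -53.9]
wrist_force: [0.1, 1.1, 0.6]
opening: 0.0137
```

Touched down: Fz went from −2.3 to +0.6 N. Now I'll ease the jaws open with the tray resting on the lower finger, and lower it.

```bash
python3 -m jog '[[0.82,0,0,0,0,0,0],[0.8,0,0,0,0,0,0],[0.78,0,0,0,0,0,0],[0.76,0,0,0,0,0,0],[0.74,0,0,0,0,0,0]]' 20
python3 -m jog '[[0.72,0,0,-0.05,0,0,0],[0.7,0,0,-0.1,0,0,0],[0.68,0,0,-0.15,0,0,0],[0.66,0,0,-0.2,0,0,0],[0.64,0,0,-0.25,0,0,0]]'
python3 -m jog '[[0.62,0,0,-0.08,0,0,0],[0.6,0,0,-0.16,0,0,0],[0.58,0,0,-0.24,0,0,0],[0.56,0,0,-0.32,0,0,0],[0.54,0,0,-0.4,0,0,0]]'
python3 - <<'E'
from h import *
im,P=tray('side',.125,.22); im2,_=tray('scene',.125,.22)
a=cv2.resize(im[140:320,230:430],None,fx=2,fy=2); b=cv2.resize(im2[150:300,180:380],None,fx=2,fy=2); b=np.pad(b,((0,60),(0,0),(0,0)));save(np.hstack([a,b]),'i')
E
```

```text
time: 17.3
ee_pos: [0.4647, -0.0603, 0.1782]
tcp_rot: [-88.2, -76.9, -53.7]
wrist_force: [0.8, -1.2, -1.5]
opening: 0.0219
time: 17.8
ee_pos: [0.4646, -0.0603, 0.1717]
tcp_rot: [-88.3, -76.9, -53.7]
wrist_force: [0.2, -0.6, -1.6]
opening: 0.0306
time: 18.3
ee_pos: [0.4646, -0.0603, 0.1617]
tcp_rot: [-88.3, -76.9, -53.7]
wrist_force: [0.4, -0.5, -1.0]
opening: 0.0393
side 0.62 c [ 514. -108.] s [186. 139.] 89.2 [[443.0, -200.0], [583.0, -202.0], [585.0, -16.0], [446.0, -14.0]] z [0.1421 0.1492 0.1587]
scene 0.65 c [ 513. -108.] s [188. 133.] 89.7 [[447.0, -201.0], [579.0, -202.0], [580.0, -14.0], [447.0, -14.0]] z [0.1403 0.1491 0.1587]
```

View pics/i.png

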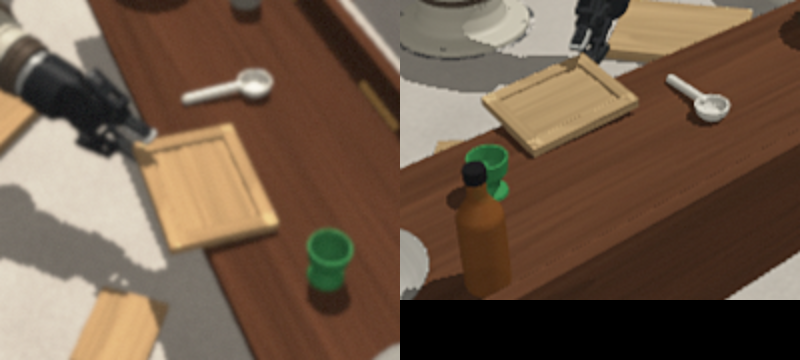

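The dished side is up and the tray leans gently on the lower finger at the left front corner. I'll lower it further, open fully and withdraw along −u.

```bash
python3 -m jog '[[0.54,0,0,-0.1,0,0,0],[0.54,0,0,-0.2,0,0,0],[0.53,0,0,-0.3,0,0,0],[0.52,0,0,-0.4,0,0,0],[0.5,0,0,-0.5,0,0,0]]'
python3 -m jog '[[0.48,0,0,-0.08,0,0,0],[0.45,0,0,-0.16,0,0,0],[0.4,0,0,-0.24,0,0,0],[0.3,0,0,-0.3,0,0,0],[0.2,0,0,-0.3,0,0,0]]'
python3 -m jog '[[0.2,0,0,0,0,0,0],[0.2,-0.2,0.25,0.08,0,0,0],[0.2,-0.5,0.64,0.18,0,0,0],[0.2,-0.9,1.15,0.3,0,0,0],[0.2,-1.4,1.8,0.4,0,0,0]]'
python3 - <<'E'
from h import *
im,P=tray('side',.12,.22); im2,_=tray('scene',.12,.22); o=bot.get_obs(); print(np.round(o['q'],1))
E
```

```text
time: 19.0
ee_pos: [0.4646, -0.0603, 0.1491]
tcp_rot: [-88.3, -76.9, -53.7]
wrist_force: [-0.1, -1.0, -0.8]
opening: 0.0426
time: 19.5
ee_pos: [0.4646, -0.0603, 0.1418]
tcp_rot: [-88.3, -76.9, -53.7]
wrist_force: [0.8, 1.2, 0.4]
opening: 0.0683
time: 20.0
ee_pos: [0.4314, -0.0177, 0.1521]
tcp_rot: [-87.6, -76.9, -54.3]
wrist_force: [-0.3, 0.4, -1.8]
opening: 0.0686
side 0.91 c [ 512. -112.] s [179. 136.] 88.8 [[442.0, -200.0], [578.0, -203.0], [582.0, -24.0], [446.0, -21.0]] z [0.1364 0.1405 0.1456]
scene 0.72 c [ 513. -120.] s [161. 135.] 89.0 [[444.0, -200.0], [579.0, -202.0], [582.0, -41.0], [447.0, -38.0]] z [0.1344 0.1406 0.1458]
[ 37.6 -22.8 -47.9  62.2 -76.8 177.6]
```

The tray lies flat, dished side up, with about 40 mm overhang. Next: tool down in front of the tray with the jaws along y, for the push back.

```bash
python3 - <<'E'
from plan import *
o=bot.get_obs(); R0=Ro.from_euler('xyz',o['tcp_rot'],degrees=True)
T=Ro.from_euler('xyz',[-90,0,-88.9],degrees=True); d=np.degrees((T*R0.inv()).as_rotvec()); print('turn',d/5)
p,R,q=path(o['ee_pos'],R0,[.40,-.02,.22],d*.3,5,np.array(o['q']),'up')
p,R,q=path(p,R,[.395,-.118,.24],d*.7,8,q,'over');print('s1',(np.array([.40,-.02,.22])-o['ee_pos'])/.025)
p,R,q=path(p,R,[.40,-.118,.1225],d*0,4,q,'dn'); p,R,q=path(p,R,[.49,-.118,.1225],d*0,4,q,'push')
E
```

```text
turn [14.67926754  5.28922417 -6.20566936]
up [30, -32, -34, 81, -52, 178] BAD [(1, np.float64(0.00479)), (2, np.float64(0.01728)), (3, np.float64(0.03326)), (4, np.float64(0.04912)), (5, np.float64(0.0621))]
over [-17, -13, -6, 97, 0, 162] BAD [(0, np.float64(0.0621)), (1, np.float64(0.02911)), (2, np.float64(0.00616))]
s1 [-1.29974483 -0.1066897   2.767035  ]
dn [-16, -14, -20, 84, 0, 162] 
push [-14, -2, -9, 83, 0, 165]
```

```bash
python3 - <<'E'
from plan import *
o=bot.get_obs(); R0=Ro.from_euler('xyz',o['tcp_rot'],degrees=True); u=R0.as_matrix()[:,1]
T=Ro.from_euler('xyz',[-90,0,-88.9],degrees=True)
r1=-35*u; print('r1',r1/5)
p1=o['ee_pos']+np.array([-.02,.015,.05])
p,R,q=path(o['ee_pos'],R0,p1,r1,5,np.array(o['q']),'roll')
d=np.degrees((T*R.inv()).as_rotvec()); print('turn',d/5,'shift',(np.array([.395,-.118,.24])-p)/.025)
p,R,q=path(p,R,[.395,-.118,.24],d,12,q,'over')
E
```

```text
r1 [-4.21616279  5.3562384   1.59206831]
roll [42, -19, -40, 84, -76, 161] 
turn [ 16.26644594   0.65761416 -12.03041192] shift [-0.69974483 -4.6266897   1.567035  ]
over [-17, -13, -6, 97, 0, 162]
```

```bash
python3 -m jog '[[0.2,-0.2,0.15,0.4,-0.84,1.07,0.32],[0.2,-0.4,0.3,0.8,-1.68,2.14,0.64],[0.1,-0.6,0.4,1.2,-2.52,3.21,0.96],[0,-0.8,0.5,1.6,-3.36,4.28,1.27],[0,-0.8,0.6,2,-4.2,5.35,1.59]]'
python3 -m jog '[[0,0,-0.3,0.1,1.08,0.04,-0.8],[0,-0.1,-0.6,0.2,2.16,0.08,-1.6],[0,-0.1,-0.9,0.3,3.24,0.12,-2.4],[0,-0.2,-1.2,0.4,4.32,0.16,-3.2],[0,-0.2,-1.5,0.5,5.42,0.22,-4.01]]'
python3 -m jog '[[0,0,-0.3,0.1,1.08,0.04,-0.8],[0,-0.1,-0.6,0.2,2.16,0.08,-1.6],[0,-0.1,-0.9,0.3,3.24,0.12,-2.4],[0,-0.2,-1.2,0.4,4.32,0.16,-3.2],[0,-0.2,-1.5,0.5,5.42,0.22,-4.01]]'
python3 -m jog '[[0,0,-0.3,0.1,1.08,0.04,-0.8],[0,-0.1,-0.6,0.2,2.16,0.08,-1.6],[0,-0.1,-0.9,0.3,3.24,0.12,-2.4],[0,-0.2,-1.2,0.4,4.32,0.16,-3.2],[0,-0.2,-1.5,0.5,5.42,0.22,-4.01]]'
python3 - <<'E'
from plan import *
o=bot.get_obs(); R=Ro.from_euler('xyz',o['tcp_rot'],degrees=True);T=Ro.from_euler('xyz',[-90,0,-88.9],degrees=True)
print(np.round(o['q'],1),'turn',np.degrees((T*R.inv()).as_rotvec())/5,'shift',(np.array([.405,-.120,.1225])-o['ee_pos'])/.025)
tray('side',.12,.16);tray('scene',.12,.16)
E
```

```text
time: 20.7
ee_pos: [0.4117, -0.0034, 0.201]
tcp_rot: [-157.7, -53.1, 20.0]
wrist_force: [-0.1, 0.1, 1.0]
opening: 0.0856
time: 21.2
ee_pos: [0.4074, -0.0408, 0.2135]
tcp_rot: [-114.3, -48.5, -34.9]
wrist_force: [0.2, -0.5, -0.5]
opening: 0.0853
time: 21.7
ee_pos: [0.403, -0.0787, 0.2267]
tcp_rot: [-94.1, -26.5, -67.7]
wrist_force: [0.0, -0.5, -0.2]
opening: 0.0851
time: 22.2
ee_pos: [0.3981, -0.117, 0.2394]
tcp_rot: [-89.6, 0.1, -89.0]
wrist_force: [1.4, 0.1, -0.5]
opening: 0.0855
[-16.5 -13.5  -6.4  96.8   0.2 162.5] turn [-0.02028369  0.07651279  0.02033004] shift [ 0.27731508 -0.11875149 -4.67536592]
side 0.86 c [ 509. -113.] s [176. 130.] 89.2 [[443.0, -200.0], [573.0, -202.0], [575.0, -25.0], [445.0, -24.0]] z [0.1365 0.1404 0.1456]
scene 0.59 c [ 513. -121.] s [159. 133.] 89.7 [[446.0, -200.0], [579.0, -201.0], [580.0, -42.0], [447.0, -41.0]] z [0.136  0.1408 0.146 ]
```

```bash
python3 -m jog '[[0,0.05,-0.05,-1,0,0,0],[0,0.1,-0.1,-2,0,0,0],[0,0.15,-0.12,-3,0,0,0],[0,0.15,-0.12,-4,0,0,0],[0,0.15,-0.12,-4.65,0,0,0]]'
python3 -m jog '[[0,0.25,0,0,0,0,0],[0,0.5,0,0,0,0,0],[0,0.7,0,0,0,0,0],[0,0.9,0,0,0,0,0],[0,1.1,0,0,0,0,0]]'
python3 -m jog '[[0,0.2,0,0,0,0,0],[0,0.4,0,0,0,0,0],[0,0.6,0,0,0,0,0],[0,0.8,0,0,0,0,0],[0,1,0,0,0,0,0]]'
python3 -m jog '[[0,0.2,0,0,0,0,0],[0,0.4,0,0,0,0,0],[0,0.6,0,0,0,0,0],[0,0.8,0,0,0,0,0],[0,1,0,0,0,0,0]]'
python3 - <<'E'
from h import *
tray('side',.12,.16);tray('scene',.12,.16)
E
```

```text
time: 22.9
ee_pos: [0.4005, -0.1179, 0.1204]
tcp_rot: [-90.0, -0.1, -88.8]
wrist_force: [-0.2, -0.7, 0.7]
opening: 0.0853
time: 23.4
ee_pos: [0.429, -0.1186, 0.1229]
tcp_rot: [-90.0, -0.0, -89.0]
wrist_force: [-0.5, 0.9, 0.3]
opening: 0.0855
time: 23.9
ee_pos: [0.4533, -0.1185, 0.1223]
tcp_rot: [-90.1, 0.0, -89.1]
wrist_force: [-2.5, -0.3, 2.4]
opening: 0.0854
time: 24.4
ee_pos: [0.4784, -0.1185, 0.1223]
tcp_rot: [-90.1, 0.0, -89.1]
wrist_force: [-3.3, 0.4, 3.3]
opening: 0.0854
scene 0.66 c [ 559. -119.] s [133. 159.] 0.4 [[491.0, -40.0], [492.0, -199.0], [626.0, -198.0], [625.0, -39.0]] z [0.1367 0.1409 0.1459]
```

```bash
python3 -m jog '[[0,0.15,0,0,0,0,0],[0,0.3,0,0,0,0,0],[0,0.45,0,0,0,0,0],[0,0.6,0,0,0,0,0],[0,0.6,0,0,0,0,0]]'
python3 -m jog '[[0,-0.4,0,0.1,0,0,0],[0,-1.2,0,0.3,0,0,0],[0,-2.4,0,1.5,0,0,0],[0,-3.4,0,3.2,0,0,0],[0,-4,0,5,0,0,0]]'
python3 -m jog '[[0,-0.2,0.5,0.5,0,0,0],[0,-0.5,1.5,1,0,0,0],[0,-1,3,2,0,0,0],[0,-1.5,4.5,3,0,0,0],[0,-2,6,3,0,0,0]]'
python3 - <<'E'
from h import *
im,P=tray('side',.12,.16);im2,_=tray('scene',.12,.16)
for c in('scene','side'):
    old=np.load(c+'.npz'); 
    im_,P_=cloud(c)
    for l in['egg_cup','spoon','egg_cooker','pan_lid','soy_bottle','salt_jar']:
        r=bot.regions_of(c,l)[:1]
        if r:
            m=r[0]['pixels']; p=P_[m]; p=p[~np.isnan(p[:,0])]; print(c,l,round(r[0]['conf'],2),np.round(np.median(p,0),3), 'mean |img diff|',abs(im_[m].astype(int)-old['im'][m]).mean().round(1))
save(np.hstack([cv2.resize(im[60:380,220:520],(375,400)),cv2.resize(im2[120:320,120:460],(425,250)).repeat(1,0)[:,:] if 0 else np.pad(cv2.resize(im2[120:320,120:460],(425,250)),((0,150),(0,0),(0,0)))]),'k')
E
```

```text
time: 25.1
ee_pos: [0.4936, -0.1185, 0.1222]
tcp_rot: [-90.1, 0.0, -89.1]
wrist_force: [0.3, -0.3, 1.3]
opening: 0.0853
time: 25.6
ee_pos: [0.3903, -0.1182, 0.2487]
tcp_rot: [-90.1, 0.0, -89.1]
wrist_force: [1.3, 0.1, 0.6]
opening: 0.0854
time: 26.1
ee_pos: [0.3428, 0.0166, 0.3249]
tcp_rot: [-89.8, 0.8, -87.9]
wrist_force: [0.9, 0.6, -0.2]
opening: 0.0855
side 0.56 c [ 573. -109.] s [140. 178.] 1.5 [[501.0, -22.0], [506.0, -200.0], [645.0, -196.0], [641.0, -18.0]] z [0.1355 0.1405 0.1456]
scene 0.87 c [ 574. -113.] s [176. 135.] 88.6 [[504.0, -199.0], [639.0, -202.0], [643.0, -27.0], [508.0, -23.0]] z [0.1353 0.1407 0.1458]
scene egg_cup 0.63 [ 0.598 -0.27   0.169] mean |img diff| 1.3
scene spoon 0.76 [0.626 0.034 0.142] mean |img diff| 1.4
scene egg_cooker 0.61 [0.628 0.308 0.207] mean |img diff| 1.4
scene pan_lid 0.85 [ 0.649 -0.461  0.144] mean |img diff| 1.4
scene soy_bottle 0.83 [ 0.739 -0.356  0.205] mean |img diff| 1.5
scene salt_jar 0.63 [ 0.648 -0.461  0.144] mean |img diff| 1.4
side spoon 0.16 [ 0.713 -0.359  0.215] mean |img diff| 2.7
side egg_cooker 0.71 [0.581 0.301 0.207] mean |img diff| 2.0
side pan_lid 0.77 [ 0.62  -0.463  0.144] mean |img diff| 1.6
side soy_bottle 0.57 [ 0.712 -0.36   0.215] mean |img diff| 2.7
side salt_jar 0.56 [0.695 0.208 0.173] mean |img diff| 1.7
```

View pics/k.png

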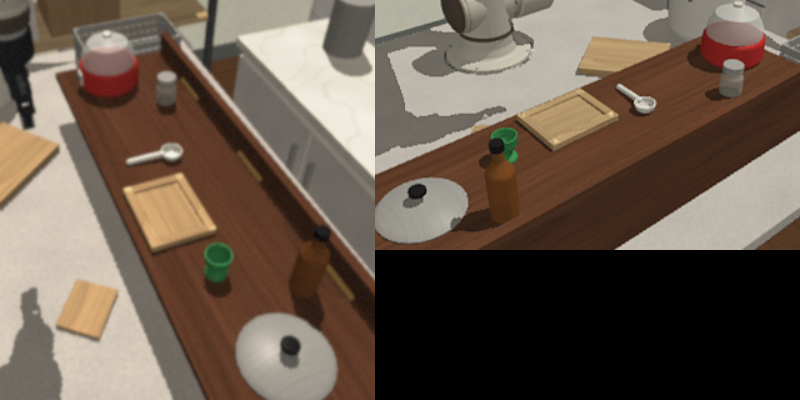

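Both views show the tray dished side up and fully on the shelf. Its front edge is about 18 mm inside the shelf edge, the other things have not moved, and the robot is clear.

```bash
python3 -c "
from workcell import bot
print(bot.job_done())"
```

```text
the job is handed in; nothing more can be done
None
```

The tray now lies dished side up, flat on the shelf, with nothing hanging over the edge. The job was handed in at about 27 s; no verdict came back.

- **What I did:** I pulled the tray out about 42 mm with two fingers on its far edge, then gripped the overhanging near corner. I lifted it, turned it 180°, set its far corner down (force change about 3 N) and eased it flat on the lower finger. Then I pushed it back.
- **Tray position:** Its front edge is about 16–20 mm inside the shelf's front edge in both views, and its top is at about z 0.145.
- **Bystanders:** The pan lid, egg cooker and soy bottle measured within about 2 mm of their start in both cameras. The spoon (scene view) and salt jar (side view) each matched in one camera.
- **Egg cup:** It showed at (0.598, −0.270), against (0.597, −0.273) at the start in the other camera. The pixels there are unchanged.

Some last checks disagreed, and I put these down to the detector:
- The final tray outline came out too wide (176–178 mm against 160 mm), apparently because stray pixels on the spoon side were included.
- In the side view the spoon detection landed on the bottle at low confidence, and the egg cup was not reported.
- In the scene view the "salt jar" detection was really the lid.

The pictures show all of these in place.

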